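# Mix a reagent bottle and clamp it with three ratchet clicks

## Task

Pick up the white reagent bottle, tip it over to about 45 degrees and hold it so for a moment to mix it, then bring it upright again, stand it in the round nest of the ratchet clamp and let go of it. Then turn the clamp's lever counter-clockwise (seen from above) by its upright pin through exactly three clicks of the ratchet, never a fourth, and finish while still holding the pin there, with the lever at rest. Leave the other things on the bench alone.

Things in the scene. Friction and masses are not known exactly. Their poses are not given: they have to be found in the camera images.
- bottle_mid (a point): Middle (half-way up, on the axis; z to the cap) of the loose white round reagent bottle: 39 mm in diameter, 150 mm tall, about 0.16 kg, upright on the bench at the start. The wall is straight from the foot to 115 mm up; a narrower shoulder and cap follow. Take it 25 to 30 mm above this point, so that the palm clears the cap.
- nest (a point): Centre of the floor of the fixed clamp's nest, a round cup open at the top; floor 8 mm above the bench. The bottle stands on it, so its middle then lies 75 mm above this point. Cup 45 mm wide inside at the bottom, flaring to 54 mm at the rim, 24 mm above the floor. Axes are the clamp's: y points from the lever's pivot to the nest.
- pad_top (a point): Top edge (71 mm above the bench) of the clamp's rubber pad, between pivot and nest. The lever drives it towards the bottle; before the fourth click it stays 3 mm or more short of a bottle in the middle of the nest.
- lever_pivot (a point): Point on the lever's vertical turning axis, at the height of the pin's grip point; 140 mm from the nest's axis along -y of the clamp. It stands on the same aluminium base plate (130 x 300 mm, 8 mm thick) as the nest.
- lever_pin (a point): Grip point on the lever's upright pin, on its axis: round black pin, 14 mm in diameter, at the free end of the flat aluminium lever, 120 mm from the turning axis. It stands free from 27 mm below this point (top of the lever, 85 mm above the bench) to 20 mm above it. All else of the clamp is lower; only the bottle in the nest is taller.
- lever (a joint): Lever angle, rad, growing counter-clockwise seen from above; pin 160 degrees from the clamp's +x at 0. Starts at 0 to 0.2. A sprung pawl clicks at 0.40, 0.70, 1.00, 1.30; stop at 1.45. Turns with 1 to 2 N at the pin, rising to 8 to 14 N over the last 0.13 rad before a click, then falling off suddenly. It cannot go back past a clicked tooth and stays where it is left.
- small_dropper: Bystander: small white dropper bottle with a pointed cap, 25 mm in diameter, 73 mm tall, loose; origin at the centre of its underside.
- tape: Bystander: roll of paper tape lying flat, 62 mm in diameter, 19 mm high, loose; origin at the centre of its underside.
- timer: Bystander: bench timer lying flat, 64 x 64 x 19 mm, loose; origin at the centre of its underside.
Not all that is in view belongs to the job. What is shaped like the part that bears bottle_mid but pink or purple is not meant.

How it is judged:
By the outcome, as a careful person would: the job done as asked, in the order asked, and still so for the second after the job is handed in, while the arm keeps its last pose, push and grip.
It also fails if it takes over 67 s, if anything falls off the work surface, if the arm or the gripper's body presses on something with over 40 N, if the wrist force passes 120 N, or if a joint passes its speed limit or range.

## Robot

A 6-joint arm with a two-finger parallel gripper is mounted at the origin on a cart in front of the work surface, level with it; the furniture and walls round the work are solid. World frame = base frame: x ahead of the robot, y to its left, z up, the work surface at z = 0. Lengths are in m, angles in rad, forces in N, time in s.
With the tool pointing down it reaches from about 0.325 to 0.9 m from the base axis. Payload 6.1 kg.
Tool frame: the origin (TCP) lies at the very end of the fingers, on their centre line; the grasp point (between the pads) lies 19 mm behind it; z points along the fingers, y is the direction in which the jaws open and shut (so a half turn about z gives the same grasp; the last joint's range is limited). The gripper opens to 85 mm and grips with 20 to 120 N. Pads are 22 mm wide; open, the fingers measure 114 mm over their backs; the gripper's body (76 mm by 85 mm) begins 54 mm behind the grasp point. The pads swing forward as they close: fully open they stand 13 mm farther back than shut.
Start: joints at [-1.448, 0.22, 1.526, -0, 1.395, -0.126], TCP at [0.154, -0.606, 0.205] pointing down, gripper open.
Joint ranges: [-2.98, 2.98], [-0.91, 2.08], [0.09, 2.57], [-1.24, 4.39], [0.2, 2.65], [-2.68, 2.68]. Speed limits (rad/s): [2.57, 2.57, 3.01, 3.14, 3.14, 3.14].

## Interface

Orientations are given as a rotation vector (axis times angle).
In Python, from plant import manip gives the robot as it stands. Calls block until the motion is done:
- manip.move_pose(position, orientation): joint-space move of the TCP to a pose.
- manip.move_l(position, vel=0.15, frame=None): straight line of the TCP; frame=None keeps the orientation; vel is the mean speed in m/s.
- manip.set_joints(angles): joint-space move.
- manip.release() and manip.close_gripper(grasp_force=None): open the fingers fully, or close them until they stop; grasp_force is the grip in N (None keeps the last).
- manip.sleep(seconds).
- manip.inverse_kinematics(position, orientation): joint angles nearest the present ones, or None.
- manip.capture(name): name is "scene" or "top" or "wrist"; returns (picture, depth): 420x560x3 uint8, red, green, blue; 420x560 float32, m along the optical axis (not along the pixel's ray), 0 where there is no reading.
- manip.camera_info(name): a dict with "fx", "fy", "cx", "cy" (pixels), "R" (3x3) and "t" (3): a world point X has camera coordinates R X + t; the wrist camera has in their place "hand_eye" (4x4, takes a point from camera to tool coordinates, whose origin is the TCP and whose axes are the flange's). Camera axes: x right, y down, z forward; pixel columns grow to the right and rows downward; lengths in m; the calibration is good to about 2 mm. A picture is of the moment at which its call begins: read the wrist's pose just before it. camera_info takes no time and is no camera call.
A pose or a line that the arm cannot do raises manip.PlanningError and nothing moves.
- manip.finish_job(): hands the job in, once; it reports no verdict.
Readings, each from a call of its own:
- manip.read_clock(): time.
- manip.read_q(): joint angles.
- manip.read_joint_vel(): joint speeds.
- manip.read_effort(): joint torques, N m.
- manip.read_eef_pos(): TCP position.
- manip.read_tool_rot(): TCP orientation.
- manip.read_wrist_force(): force on the tool from outside, world axes, zero at the start.
- manip.read_ft_torque(): the same for the moment, N m.
- manip.read_opening(): finger opening in m.
Only numpy, scipy, OpenCV 4.12 (cv2) and the standard library are available. Lean on these libraries where they do the work, as an engineer would, in place of code of your own. Each camera call takes 0.05 s, during which the arm holds its last target. There are 200 camera calls.

## Working session

There is one attempt and no reset: what is moved stays moved. The work goes in short steps, each a Python script; the robot and the scene stay as the last script left them, time stands still between calls to the robot, and variables do not carry over. Pictures are saved under pics/ and viewed, about 8 in all and at most 12, crops included, and the job is handed in when it is done.

```bash
mkdir -p pics; ls
python3 - <<'E'
from plant import manip
import cv2, numpy as np
for n in ("scene","top"):
    im,d=manip.capture(n); np.savez(f"{n}0.npz",im=im,d=d); cv2.imwrite(f"pics/{n}0.png",im[:,:,::-1]); i=manip.camera_info(n); print(n,{k:np.round(v,4).tolist() for k,v in i.items()})
a=cv2.imread("pics/scene0.png");b=cv2.imread("pics/top0.png")
print(manip.camera_info("wrist"),manip.read_clock(),manip.read_tool_rot())
E
```

```text
pics
scene {'fx': 538.2761, 'fy': 538.2761, 'cx': 272.8656, 'cy': 202.8427, 'R': [[0.8911, -0.4537, 0.0039], [-0.2672, -0.5317, -0.8036], [0.3667, 0.7151, -0.5951]], 't': [-0.5504, 0.1014, 1.3685]}
top {'fx': 389.3354, 'fy': 389.3354, 'cx': 284.6993, 'cy': 213.3414, 'R': [[0.0011, -0.9998, 0.0177], [-0.9821, -0.0044, -0.1884], [0.1884, -0.0172, -0.9819]], 't': [-0.225, 0.5512, 0.8533]}
{'fx': 316.7180004487073, 'fy': 316.7180004487073, 'cx': 283.05185378358954, 'cy': 208.3802756387497, 'hand_eye': array([[-5.10026371e-04, -9.58623670e-01, -2.84675956e-01,
         7.17588617e-02],
       [ 9.99999773e-01, -6.14006485e-04,  2.76015213e-04,
         3.16711645e-06],
       [-4.39387600e-04, -2.84675751e-01,  9.58623766e-01,
        -1.69484912e-01],
       [ 0.00000000e+00,  0.00000000e+00,  0.00000000e+00,
         1.00000000e+00]])} 0.1 [-3.11554686e+00 -3.89551616e-01  1.83624961e-06]
```

View pics/top0.png

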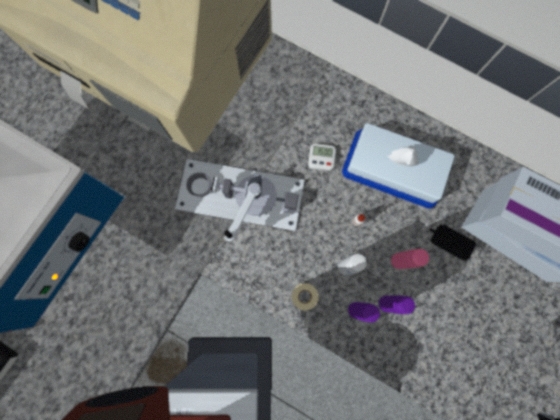

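View pics/scene0.png

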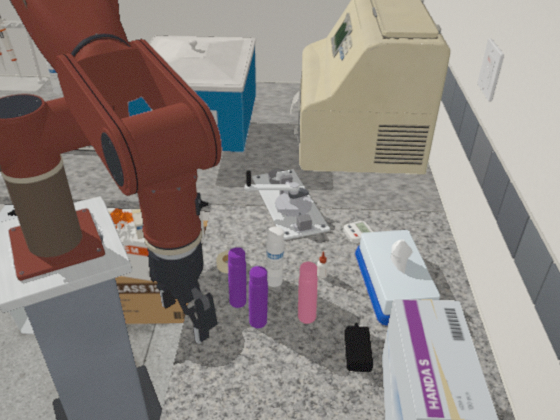

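Top view: white bottle (352,262), purple decoys (364,312) and (397,304), pink (410,258), and a white thing on the blue box (402,156). The clamp plate spans (180..303, 160..228), with its nest at (200,183) and the pin near (228,236). In the scene view the white bottle is at (275,255). Next is an enlarged crop to confirm.

```bash
cat > h.py <<'E'
from plant import manip
import cv2, numpy as np
from scipy.spatial.transform import Rotation as Rn
def cam(n, T=None):
    i=manip.camera_info(n)
    if n=="wrist":
        M=T@i["hand_eye"]; return i,M[:3,:3],M[:3,3]
    R=np.array(i["R"]); return i,R.T,-R.T@np.array(i["t"])
def tool():
    T=np.eye(4);T[:3,:3]=Rn.from_rotvec(manip.read_tool_rot()).as_matrix();T[:3,3]=manip.read_eef_pos();return T
def ray(c,u,v):
    i,R,o=c; return o,R@np.array([(u-i["cx"])/i["fx"],(v-i["cy"])/i["fy"],1.])
def onz(c,u,v,z):
    o,d=ray(c,u,v); return o+d*(z-o[2])/d[2]
def cloud(c,d):
    i,R,o=c; v,u=np.mgrid[:d.shape[0],:d.shape[1]]
    P=np.stack([(u-i["cx"])/i["fx"]*d,(v-i["cy"])/i["fy"]*d,d],-1)
    return P@R.T+o
def proj(c,X):
    i,R,o=c; p=R.T@(np.asarray(X)-o); return i["fx"]*p[0]/p[2]+i["cx"],i["fy"]*p[1]/p[2]+i["cy"]
E
python3 - <<'E'
from h import *
t=np.load("top0.npz");s=np.load("scene0.npz")
ct=cam("top");cs=cam("scene");print(ct[2],cs[2])
A=cv2.resize(t["im"][225:335,300:440],(420,330),interpolation=2)
B=cv2.resize(s["im"][215:335,205:335],(358,330),interpolation=2)
C=cv2.resize(t["im"][150:245,170:310],(398,270),interpolation=2)
D=cv2.resize(s["im"][160:245,235:340],(334,270),interpolation=2)
o=np.zeros((600,780,3),np.uint8);o[:330,:420]=A;o[:330,420:778]=B;o[330:,:398]=C;o[330:,420:754]=D
cv2.imwrite("pics/c1.png",o[:,:,::-1])
for n,c,f,w in(("top",ct,t,(330,245,375,280)),("scene",cs,s,(255,215,295,295))):
    P=cloud(c,f["d"]);x0,y0,x1,y1=w
    im=f["im"].astype(int);m=(im.min(2)>150)&(im.max(2)-im.min(2)<40)
    m2=np.zeros_like(m);m2[y0:y1,x0:x1]=m[y0:y1,x0:x1]
    q=P[m2&(f["d"]>0)];q=q[q[:,2]>.02]; print(n,len(q),q.min(0),q.max(0))
    for z in np.arange(.02,.16,.02):
        k=q[abs(q[:,2]-z)<.01]
        if len(k)>3: print(round(z,2),len(k),k.mean(0).round(3),k.min(0).round(3),k.max(0).round(3))
# rough points
for nm,u,v,z in(("nestfloor",200,184,.032),("pin",228,236,.13),("pivot",254,187,.09)):print(nm,onz(ct,u,v,z).round(3))
E
```

```text
[ 0.38077992 -0.20787168  0.9456994 ] [ 0.01575    -1.17445828  0.89802215]
top 232 [ 0.42306732 -0.38414175  0.02049196] [ 0.44955101 -0.35083667  0.1537127 ]
0.04 7 [ 0.437 -0.353  0.04 ] [ 0.431 -0.355  0.032] [ 0.443 -0.351  0.047]
0.06 7 [ 0.436 -0.352  0.06 ] [ 0.43  -0.354  0.056] [ 0.441 -0.351  0.07 ]
0.08 10 [ 0.434 -0.352  0.08 ] [ 0.429 -0.354  0.072] [ 0.442 -0.351  0.087]
0.1 12 [ 0.434 -0.352  0.101] [ 0.427 -0.355  0.093] [ 0.443 -0.351  0.109]
0.12 26 [ 0.434 -0.354  0.121] [ 0.424 -0.358  0.111] [ 0.445 -0.351  0.128]
0.14 117 [ 0.436 -0.365  0.148] [ 0.423 -0.384  0.134] [ 0.45  -0.353  0.15 ]
0.16 50 [ 0.438 -0.369  0.151] [ 0.425 -0.383  0.15 ] [ 0.449 -0.355  0.154]
scene 685 [ 0.41063896 -0.39238984  0.02048369] [ 0.45135925 -0.35020316  0.15441395]
0.02 39 [ 0.426 -0.386  0.025] [ 0.412 -0.391  0.02 ] [ 0.444 -0.378  0.029]
0.04 94 [ 0.425 -0.385  0.04 ] [ 0.411 -0.391  0.03 ] [ 0.448 -0.369  0.05 ]
0.06 79 [ 0.427 -0.386  0.059] [ 0.411 -0.392  0.05 ] [ 0.446 -0.374  0.07 ]
0.08 56 [ 0.426 -0.386  0.077] [ 0.413 -0.391  0.07 ] [ 0.444 -0.367  0.084]
0.1 50 [ 0.428 -0.384  0.105] [ 0.414 -0.389  0.1  ] [ 0.449 -0.37   0.11 ]
0.12 134 [ 0.428 -0.381  0.12 ] [ 0.413 -0.39   0.11 ] [ 0.451 -0.357  0.128]
0.14 165 [ 0.431 -0.376  0.143] [ 0.415 -0.389  0.131] [ 0.451 -0.35   0.15 ]
0.16 68 [ 0.433 -0.371  0.151] [ 0.418 -0.389  0.15 ] [ 0.451 -0.355  0.154]
nestfloor [ 0.627 -0.019  0.032]
pin [ 0.488 -0.103  0.13 ]
pivot [ 0.605 -0.153  0.09 ]
```

View pics/c1.png

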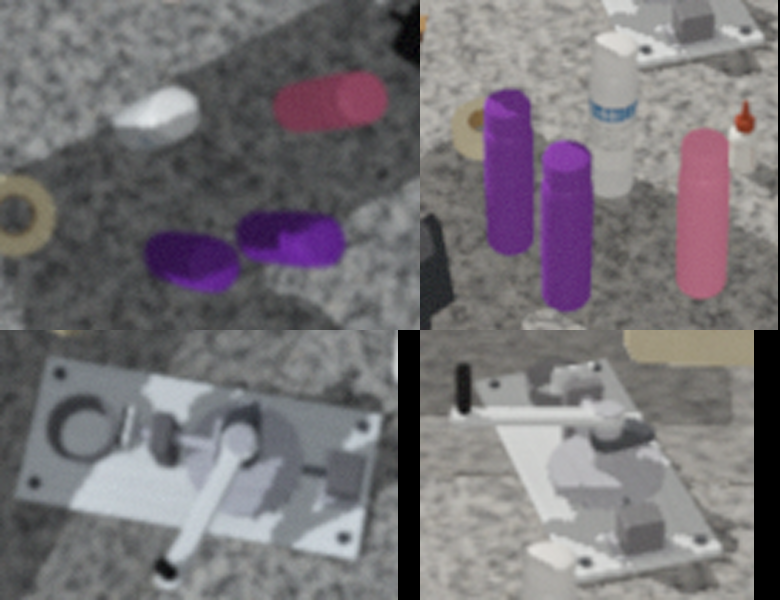

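The loose white bottle at top (352,262) / scene (275,255) is the right one: white with a blue band, 150 mm tall, axis near (0.432, -0.371). The purple and pink ones are decoys. Next I'll take one close wrist look at the clamp with the gripper empty.

```bash
cat >> h.py <<'E'
def down(psi):  # tool down, tool x at heading psi
    c,s=np.cos(psi),np.sin(psi)
    return Rn.from_matrix(np.array([[c,s,0],[s,-c,0],[0,0,-1.]]))
E
python3 - <<'E'
from h import *
# decoys' positions
t=np.load("top0.npz");P=cloud(cam("top"),t["d"])
for u,v in((378,309),(352,315),(405,303),(420,256),(395,262)):print(u,v,P[v,u].round(3))
manip.move_pose([.50,-.09,.25],down(0).as_rotvec())
print(manip.read_clock(),manip.read_q())
T=tool();im,d=manip.capture("wrist");np.savez("w1.npz",im=im,d=d,T=T);cv2.imwrite("pics/w1.png",im[:,:,::-1])
E
```

```text
378 309 [ 0.34  -0.408  0.15 ]
352 315 [ 0.321 -0.375  0.046]
405 303 [ 0.352 -0.464  0.148]
420 256 [ 0.446 -0.5    0.149]
395 262 [ 0.44  -0.48   0.041]
2.325 [-3.34636801e-01 -8.96985517e-02  1.76811104e+00 -2.51007026e-04
  1.46323569e+00  1.23712257e+00]
```

View pics/w1.png

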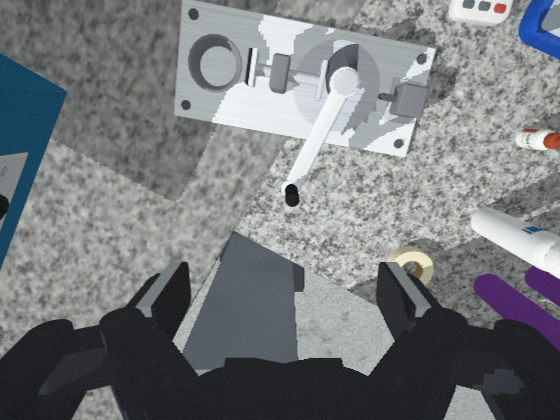

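Run:
```python
from h import *
from scipy.optimize import least_squares
f=np.load("w1.npz");im,d,T=f["im"],f["d"],f["T"];c=cam("wrist",T);P=cloud(c,d)
def fit(q):
    r=least_squares(lambda p:np.hypot(q[:,0]-p[0],q[:,1]-p[1])-p[2],[*q[:,:2].mean(0),.02],loss="soft_l1",f_scale=.001);return r.x.round(4)
w=P[25:105,180:248].reshape(-1,3);k=w[(w[:,2]>.028)&(w[:,2]<.037)];print("rim",len(k),np.median(k[:,2]),fit(k))
w=P[65:100,328:362].reshape(-1,3);zt=np.percentile(w[:,2],90);k=w[abs(w[:,2]-zt)<.004];
print("cap z",zt,len(k),"centre",(k.min(0)+k.max(0))/2,k.max(0)-k.min(0),k.mean(0))
w=P[180:212,278:305].reshape(-1,3);m=w[:,2]>.12;k=w[m];print("pin",len(k),k.min(0),k.max(0),k.mean(0))
k=w[(w[:,2]>.095)];print("pin body",len(k),k.min(0),k.max(0))
C=[onz(c,u,v,.008) for u,v in((194,14),(186,105),(399,143),(418,52))]
print(np.round(C,4)); C=np.array(C);print("centre",C.mean(0),[np.linalg.norm(C[i]-C[(i+1)%4]).round(4) for i in range(4)])
g=cv2.cvtColor(im,cv2.COLOR_RGB2GRAY)
o=np.zeros((600,800,3),np.uint8);o[:600,:]=cv2.resize(im[0:210,165:445],(800,600),interpolation=2);cv2.imwrite("pics/w1c.png",o[:,:,::-1])
# bottle from this view: top cap, foot
for z in (.03,.06,.09):
    w=P[200:275,465:559].reshape(-1,3);k=w[abs(w[:,2]-z)<.015];print(z,len(k),fit(k) if len(k)>10 else None,k.min(0),k.max(0))
```

```text
rim 852 0.031832833591252635 [ 0.6262 -0.0153  0.0276]
cap z 0.08915934816713517 650 centre [ 0.60099826 -0.15238231  0.08800112] [0.02947735 0.028704   0.00566905] [ 0.60152315 -0.15220144  0.08792317]
pin 196 [ 0.48832305 -0.10620532  0.12012155] [ 0.57174772 -0.09086974  0.41939584] [ 0.49696987 -0.09953842  0.13520381]
pin body 268 [ 0.48832305 -0.10620532  0.09546419] [ 0.57174772 -0.09086974  0.41939584]
[[ 0.6821  0.0107  0.008 ]
 [ 0.583   0.0286  0.008 ]
 [ 0.5364 -0.2392  0.008 ]
 [ 0.6421 -0.2508  0.008 ]]
centre [ 0.61090793 -0.112694    0.008     ] [np.float64(0.1008), np.float64(0.2719), np.float64(0.1063), np.float64(0.2645)]
0.03 511 [ 0.4099 -0.4129  0.0642] [ 0.35400513 -0.45787791  0.01514355] [ 0.45127107 -0.3505767   0.04497706]
0.06 590 [ 0.4316 -0.3709  0.0194] [ 0.41357527 -0.37721115  0.04501183] [ 0.45147861 -0.35025764  0.07498636]
0.09 737 [ 0.4322 -0.3706  0.0194] [ 0.41420711 -0.37670937  0.07506589] [ 0.45212656 -0.34977     0.10495319]
```

View pics/w1c.png

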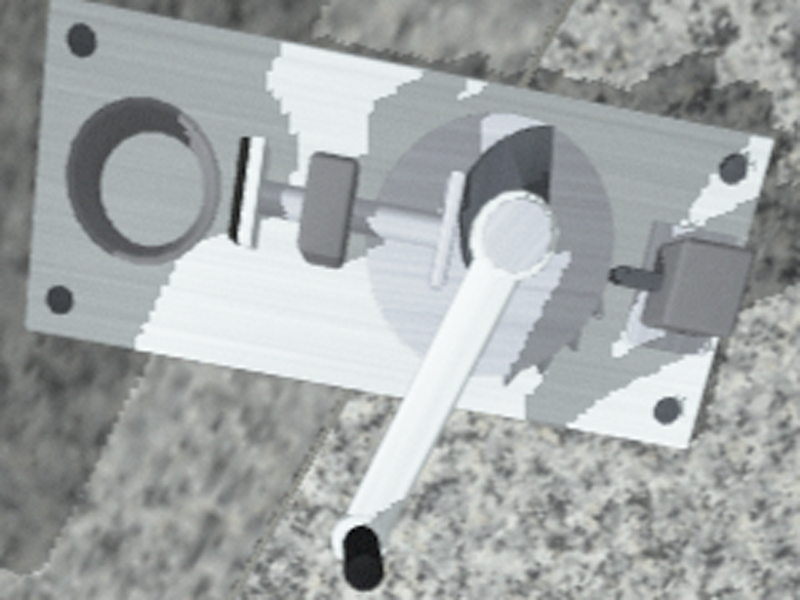

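Fit results:

| Item | Position | Check |
|---|---|---|
| Bottle | (0.432, -0.3706) | – |
| Nest | (0.6262, -0.0153) | 139 mm from the pivot (140 mm expected) |
| Pivot | (0.601, -0.1524) | – |
| Pin | near (0.494, -0.099) | Lever at about 0.07 rad |

I'll now pick up the bottle and tilt it.

Run:
```python
from h import *
R=down(np.pi/4)
manip.move_pose([.432,-.3706,.22],R.as_rotvec())
manip.move_l([.432,-.3706,.083],vel=.12)
manip.close_gripper(45)
print("open",manip.read_opening(),manip.read_clock(),manip.read_eef_pos())
manip.move_l([.432,-.3706,.30],vel=.15)
print("open",manip.read_opening(),manip.read_wrist_force())
p=[.47,-.22,.32]; q0=manip.read_q()
for ax in "xy":
  for s in(1,-1):
    Rt=R*Rn.from_euler(ax,s*45,degrees=True); q=manip.inverse_kinematics(p,Rt.as_rotvec())
    print(ax,s,Rt.as_matrix()[:,2].round(2),None if q is None else (np.array(q)-q0).round(2))
np.save("q0.npy",q0);print(q0,manip.read_clock())
```

```text
open 0.03535426751786722 5.3667 [ 0.43229439 -0.37089784  0.0836791 ]
open 0.035722641220363775 [-0.10829876 -0.60334641 -1.82501951]
x 1 [-0.5   0.5  -0.71] [ 0.19  0.51 -0.47  0.12  0.73  0.24]
x -1 [ 0.5  -0.5  -0.71] [ 0.44 -0.75  0.72 -0.35 -0.7   0.57]
y 1 [ 0.5   0.5  -0.71] [-0.26 -0.15  0.3   0.74  0.11 -0.29]
y -1 [-0.5  -0.5  -0.71] [ 0.67  0.23 -0.11 -0.65  0.32  0.61]
[-8.47590602e-01  4.23588281e-02  1.54864121e+00 -8.34917427e-06
  1.55279430e+00 -6.21862903e-02] 6.9667
```

Run:
```python
from h import *
R=down(np.pi/4); p=[.47,-.22,.32]; Rt=R*Rn.from_euler("y",45,degrees=True)
manip.move_pose(p,R.as_rotvec())
manip.move_pose(p,Rt.as_rotvec())
manip.sleep(.5)
s,_=manip.capture("scene"); T=tool(); print("tool tilt",np.degrees(np.arccos(-T[2,2])))
manip.sleep(1.5)
manip.move_pose(p,R.as_rotvec())
print("open",manip.read_opening(),manip.read_wrist_force(),manip.read_clock())
manip.move_pose([.6262,-.0153,.20],R.as_rotvec())
manip.sleep(.2)
s2,d2=manip.capture("scene");t2,dt=manip.capture("top");np.savez("s2.npz",im=s2,d=d2,t=t2,dt=dt)
q=[manip.read_clock()];print(q,manip.read_eef_pos())
o=np.zeros((400,800,3),np.uint8)
o[:,:400]=cv2.resize(s[100:300,180:380],(400,400));o[:,400:]=cv2.resize(s2[50:250,200:400],(400,400))
cv2.imwrite("pics/tilt.png",o[:,:,::-1])
```

```text
tool tilt 44.9840922342327
open 0.03557719266537305 [ 0.26106165 -0.11836337 -1.11945403] 11.175
[12.575] [ 0.62634519 -0.01628698  0.20085201]
```

View pics/tilt.png

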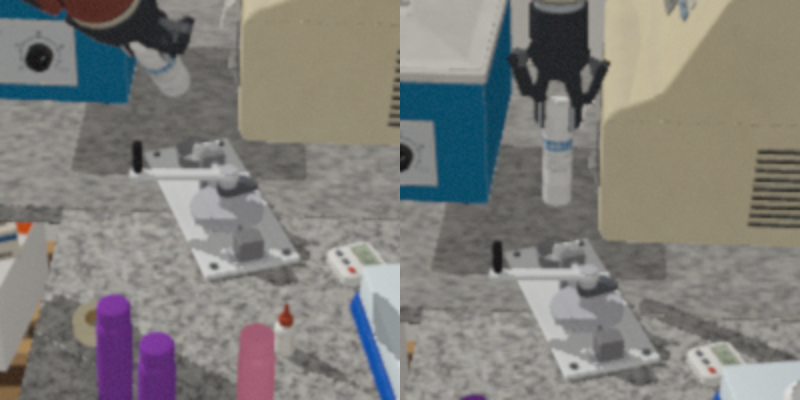

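The bottle tilted with the tool and came back upright over the nest (right half, 558,150). I'll measure its axis from the depth image, then lower it.

Run:
```python
from h import *
from scipy.optimize import least_squares
f=np.load("s2.npz");P=cloud(cam("scene"),f["d"])
w=P[95:155,268:292].reshape(-1,3);w=w[(np.hypot(w[:,0]-.626,w[:,1]+.015)<.035)]
print("zmin",np.percentile(w[:,2],2))
for z in(.14,.165,.19):
    k=w[abs(w[:,2]-z)<.012]; r=least_squares(lambda p:np.hypot(k[:,0]-p[0],k[:,1]-p[1])-.0195,[.626,-.01],loss="soft_l1",f_scale=.001);print(z,len(k),r.x)
```

```text
zmin 0.1230045079165441
0.14 108 [ 0.6242752  -0.01552369]
0.165 109 [ 0.62495005 -0.01523021]
0.19 124 [ 0.62511969 -0.01546818]
```

Run:
```python
from h import *
x,y=.6265,-.0150
manip.move_l([x,y,.125],vel=.12)
manip.move_l([x,y,.0925],vel=.04)
print(manip.read_eef_pos(),manip.read_wrist_force(),manip.read_opening())
manip.release(); manip.sleep(.3)
manip.move_l([x,y,.25],vel=.12)
manip.move_pose([.50,-.09,.25],down(0).as_rotvec());manip.sleep(.2)
T=tool();im,d=manip.capture("wrist");np.savez("w2.npz",im=im,d=d,T=T);s,_=manip.capture("scene")
P=cloud(cam("wrist",T),d);m=(np.hypot(P[...,0]-.626,P[...,1]+.015)<.05)&(P[...,2]>.1);k=P[m]
for z in(.11,.13,.157):
    a=k[abs(k[:,2]-z)<.006];print(z,len(a),a.min(0).round(4),a.max(0).round(4),a.mean(0).round(4))
m=(np.hypot(P[...,0]-.494,P[...,1]+.099)<.03)&(P[...,2]>.1)&(P[...,2]<.15);k=P[m];print("pin",len(k),np.percentile(k,[2,50,98],axis=0).round(4))
k=k[k[:,2]>.127];print("pintop",len(k),k.mean(0),k.min(0),k.max(0))
print(manip.read_clock())
o=np.zeros((420,800,3),np.uint8);o[:,:560]=im;o[:240,560:]=cv2.resize(s[150:230,240:320],(240,240),interpolation=2)
cv2.imwrite("pics/w2.png",o[:,:,::-1])
```

```text
[ 0.62658422 -0.01505011  0.09253291] [-1.12175658 -0.51964214 -1.37876165] 0.03554344823431088
0.11 151 [ 0.6076 -0.0348  0.1041] [ 0.6387 -0.0079  0.1157] [ 0.6177 -0.0277  0.11  ]
0.13 362 [ 0.6079 -0.0346  0.124 ] [ 0.6427 -0.0027  0.1351] [ 0.6195 -0.0257  0.13  ]
0.157 2067 [ 0.6099 -0.0327  0.1511] [0.6461 0.003  0.1608] [ 0.6275 -0.0157  0.158 ]
pin 247 [[ 0.4888 -0.1057  0.1021]
 [ 0.4975 -0.0995  0.1314]
 [ 0.5013 -0.0935  0.1338]]
pintop 167 [ 0.49526484 -0.09964799  0.13185463] [ 0.48801802 -0.1057137   0.12780923] [ 0.50139458 -0.0934529   0.13418083]
17.5583
```

View pics/w2.png

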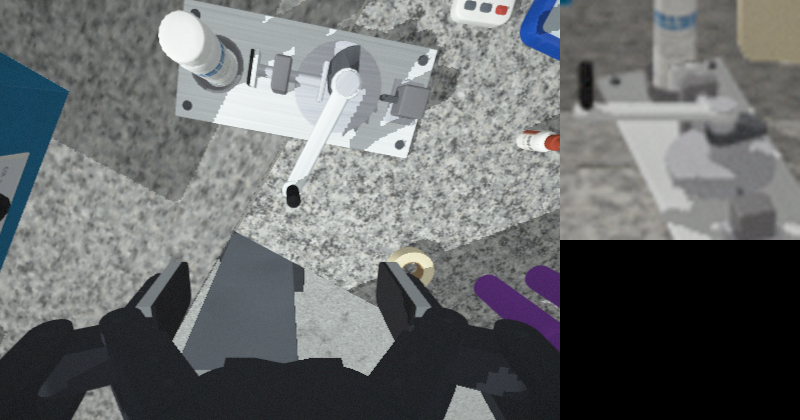

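The bottle stands in the nest, with its cap at wrist-view (185,38), its top at z = 0.158 and centred to about 1 mm. The pin is at (0.495, -0.0995), so the lever is at about 0.07 rad. I'll grip the pin and drive through the first two clicks, logging force.

```bash
cat >> h.py <<'E'
PIV=np.array([.6011,-.1525]); H0=np.radians(149.6); RAD=.1192
def arc(a,vel):
    h=H0+a; p=PIV+RAD*np.array([np.cos(h),np.sin(h)])
    manip.move_l([*p,.093],vel=vel,frame=down(h-np.pi).as_rotvec())
    e=manip.read_eef_pos();F=manip.read_wrist_force();t=np.array([-np.sin(h),np.cos(h)]);r=np.array([np.cos(h),np.sin(h)])
    am=(np.arctan2(e[1]-PIV[1],e[0]-PIV[0])-H0)%(2*np.pi)
    print("%.3f act %.3f  Ft %.1f Fr %.1f Fz %.1f"%(a,am,F[:2]@t,F[:2]@r,F[2]))
E
python3 - <<'E'
from h import *
pin=np.array([.4948,-.0995]);h=np.arctan2(*(pin-PIV)[::-1]);a0=h-H0;print("a0",a0,np.linalg.norm(pin-PIV))
R=down(h-np.pi).as_rotvec()
print(manip.inverse_kinematics([*(PIV+RAD*np.array([np.cos(H0+1.1),np.sin(H0+1.1)])),.093],down(H0+1.1-np.pi).as_rotvec()))
manip.move_pose([*pin,.20],R); manip.move_l([*pin,.093],vel=.1)
manip.close_gripper(60); print("open",manip.read_opening(),manip.read_wrist_force(),manip.read_eef_pos(),manip.read_clock())
for a in np.arange(.10,.86,.03): arc(a,.05)
print("open",manip.read_opening(),manip.read_clock())
E
```

```text
a0 0.06806200119740868 0.11878000673514036
[-5.53119225e-01  1.41297446e-01  1.83746973e+00 -4.44089210e-16
  1.16282547e+00  4.48257194e-01]
open 0.010868447248511555 [-1.27941564  0.47935923  3.88785715] [ 0.49480853 -0.09948977  0.09325268] 19.9583
0.100 act 0.101  Ft 2.0 Fr 0.3 Fz 2.2
0.130 act 0.131  Ft -0.1 Fr -1.6 Fz 2.0
0.160 act 0.160  Ft 0.6 Fr -2.4 Fz 1.5
0.190 act 0.191  Ft 0.5 Fr -3.4 Fz 2.1
0.220 act 0.220  Ft -0.1 Fr -4.4 Fz 1.8
0.250 act 0.250  Ft 0.0 Fr -5.3 Fz 0.9
0.280 act 0.278  Ft -0.1 Fr -5.2 Fz 1.3
0.310 act 0.300  Ft -3.8 Fr -4.9 Fz 1.4
0.340 act 0.326  Ft -5.2 Fr -4.7 Fz 2.1
0.370 act 0.349  Ft -7.8 Fr -5.3 Fz 2.4
0.400 act 0.374  Ft -10.3 Fr -6.0 Fz 4.3
0.430 act 0.431  Ft 3.9 Fr -5.6 Fz -0.2
0.460 act 0.459  Ft 1.1 Fr -5.4 Fz 0.9
0.490 act 0.489  Ft 1.3 Fr -5.5 Fz 1.0
0.520 act 0.519  Ft 0.8 Fr -6.6 Fz 0.9
0.550 act 0.549  Ft 0.4 Fr -5.1 Fz 1.2
0.580 act 0.578  Ft 0.2 Fr -6.3 Fz 1.7
0.610 act 0.600  Ft -1.7 Fr -5.7 Fz 2.2
0.640 act 0.625  Ft -3.5 Fr -5.3 Fz 3.7
0.670 act 0.648  Ft -6.7 Fr -5.4 Fz 5.6
0.700 act 0.672  Ft -10.2 Fr -5.7 Fz 6.6
0.730 act 0.731  Ft 5.7 Fr -5.6 Fz -1.0
0.760 act 0.758  Ft 0.3 Fr -6.4 Fz 2.2
0.790 act 0.788  Ft 1.1 Fr -5.4 Fz 1.1
0.820 act 0.818  Ft 1.9 Fr -5.0 Fz 2.4
0.850 act 0.848  Ft 0.9 Fr -4.7 Fz 2.8
open 0.010824076178263066 26.4583
```

Two clicks came exactly as predicted, with force rising to about 10 N and then dropping just past 0.40 and 0.70. Now the third.

Run:
```python
from h import *
for a in (.88,.91,.94,.97,1.0,1.03,1.06,1.075): arc(a,.05)
manip.sleep(.6); arc(1.075,.05)
print("vel",np.abs(manip.read_joint_vel()).max(),"open",manip.read_opening(),manip.read_clock())
s,d=manip.capture("scene");t,dt=manip.capture("top")
P=cloud(cam("scene"),d);k=P[(np.hypot(P[...,0]-.626,P[...,1]+.015)<.04)&(P[...,2]>.03)&(P[...,2]<.2)];print(len(k),k[:,2].max(),k[k[:,2]>.15].mean(0))
o=np.zeros((420,800,3),np.uint8);o[:,:420]=cv2.resize(s[130:330,200:400],(420,420));o[:380,420:]=cv2.resize(t[140:330,160:350],(380,380))
cv2.imwrite("pics/end.png",o[:,:,::-1])
```

```text
0.880 act 0.877  Ft 1.6 Fr -5.2 Fz 2.6
0.910 act 0.902  Ft -1.6 Fr -5.1 Fz 4.3
0.940 act 0.926  Ft -3.2 Fr -5.0 Fz 5.4
0.970 act 0.949  Ft -5.3 Fr -5.2 Fz 6.6
1.000 act 0.972  Ft -8.6 Fr -3.4 Fz 9.4
1.030 act 1.032  Ft 5.2 Fr -6.2 Fz 0.6
1.060 act 1.060  Ft 0.3 Fr -5.1 Fz 2.8
1.075 act 1.073  Ft 0.9 Fr -5.1 Fz 3.3
1.075 act 1.073  Ft 0.7 Fr -5.5 Fz 3.3
vel 0.003345223673250875 open 0.010658240530007105 29.3083
10 0.0715135847001207 [nan nan nan]<stdin>:6: RuntimeWarning: Mean of empty slice.
  ret = um.true_divide(
```

View pics/end.png

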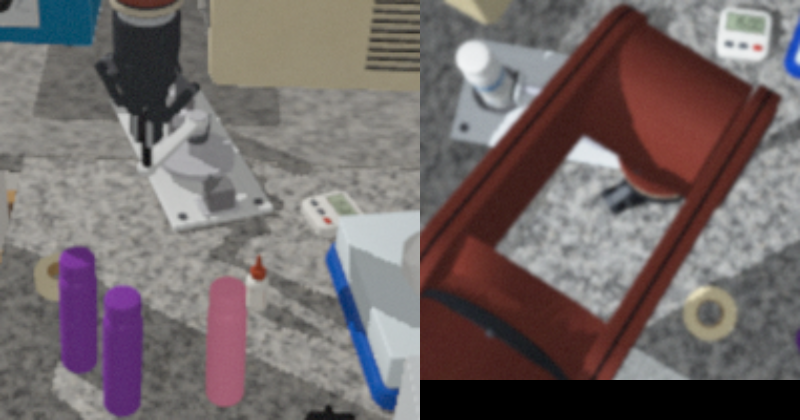

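The third click is made. The gripper holds the pin at (148,155) in the scene crop, and the bottle stands in the nest at (475,60) in the top crop. The bystanders look undisturbed. Handing in.

```bash
python3 -c "
from plant import manip
manip.finish_job()"
```

```text
the job is handed in; nothing more can be done
```

The job is done and handed in at about 29 s of the 67 s allowed. I picked up the white bottle, tipped it to 45° for about 2 s, brought it upright, stood it in the nest and let go. I then turned the lever by its pin through three clicks and finished still holding the pin.

- **Bottle:** the tool read 45.0° at the tilt. After release, the bottle stood upright in the nest, centred to about 1 mm, with its top at z = 0.158.
- **Clicks:** the force rose to about 9–10 N and then dropped three times, just past 0.40, 0.70 and 1.00 rad.
- **Lever at the end:** it rests at about 1.07 rad with under 1 N of push. The fourth click is at 1.30, and its resistance starts at about 1.17. The pin is still gripped, at an opening of about 11 mm.
- **Bystanders:** in the last pictures the tape, timer, dropper and coloured bottles looked untouched.

One check failed: the arm hid the bottle from the scene camera at the end, so its final depth measurement gave nothing. The last top view does show it still standing in the nest. The fingers also closed about 3 mm narrower than nominal on both the bottle and the pin. I took this as soft pads, and neither slipped.

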